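# Lock the levelling table's set screw with its jam nut

### The arm

A 6-joint arm with a two-finger parallel gripper is mounted at the origin on a cart in front of the work surface, level with it; the furniture and walls round the work are solid. World frame = base frame: x ahead of the robot, y to its left, z up, the work surface at z = 0. Lengths are in m, angles in degrees, forces in N, time in s.
With the tool pointing down it reaches from about 0.375 to 0.9 m from the base axis. Payload 3.1 kg.
Tool frame: the origin (TCP) lies midway between the tips of the shut fingers; the grasp point (between the pads) lies 19 mm behind it; z points along the fingers, y is the direction in which the jaws open and shut (so a half turn about z gives the same grasp; the last joint's range is limited). The gripper opens to 87 mm and grips with 3 to 60 N. Pads are 19 mm wide; open, the fingers measure 117 mm over their backs; the gripper's body (75 mm by 190 mm) begins 51 mm behind the grasp point.
Start: joints at [-76.633, 30.224, 82.088, -0, 67.689, -10.227], TCP at [0.25, -0.573, 0.223] pointing down, gripper open.
Joint ranges: [-176.69, 176.69], [-43.24, 126.21], [12.49, 139.97], [-82, 262], [0, 151.66], [-163.58, 163.58]. Speed limits (degrees/s): [159.86, 159.86, 180, 180, 180, 180].

### API

Orientations are given as a 3x3 rotation matrix whose columns are the frame's x, y, z axes.
In Python, from rig import status, vision, bot, models gives the robot as it stands.
- The arm moves only by the tool send_rows, never from a script. Its argument "moves" is a list of rows, each a list of 7 numbers: the shift along the tool's x, y, z in units of 25 mm (1.0 is 25 mm), then the turn, a rotation vector about the tool's x, y, z in units of 10 degrees (1.0 is 10 degrees), then the closure, from -1 (fully open) to 1 (shut), so that 0 is half open. In form: [[dx, dy, dz, rx, ry, rz, hand], ...]. A call has 1 to 12 rows; each row shifts and turns the commanded pose from where the row before left it, along the tool's axes as they then stand; what a row does not reach is not made up. A row lasts 1/8 s, in which the tool goes at most 62.5 mm and 10.7 degrees, less where a joint would pass 70% of its speed; a pose out of reach is approached as far as the arm can. A call is refused whole if a number of a shift passes 1 or a number of a turn 1, either way. A call with a gripper value outside its range is refused whole. The fingers move at their own pace and stop on an object; the grip force is fixed at half the most. Time passes only in rows, so rows that do not move let the fingers close. It gives the time, the measured TCP pose, the force and the opening at its end, in the units of the state.
- status.read_state(): the state, without advancing time (a new reading comes with each control period).
- vision.capture(name): name is "scene" or "top" or "wrist"; returns a dict with "img" (420x560x3 uint8, red, green, blue), "depth" (420x560 float32, m along the optical axis (not along the pixel's ray), 0 where there is no reading), "fx", "fy", "cx", "cy" (pixels), "distortion" ([k1, k2, p1, p2, k3] as OpenCV has them; the pictures are not rectified), "pose" (4x4, takes a point from camera to world coordinates); the wrist camera has in their place "hand_eye" (4x4, takes a point from camera to tool coordinates, whose origin is the TCP and whose axes are the flange's). Camera axes: x right, y up, looking along -z (the intrinsics and any distortion apply to the point x, -y, -z); pixel columns grow to the right and rows downward; lengths in m; the calibration is good to about 2 mm. A picture is of the moment at which its call begins: read the wrist's pose just before it.
- bot.hand_in(): hands the job in, once; it reports no verdict.
Trained networks look in the newest picture that a camera, given by its name, has taken for a name from the list of things; names that differ only in an ending like _2 or _b are one class to them, and where a whole thing is asked for, a point or a joint stands for the part that bears it (a point fixed in the world has none). Each returns a list of dicts, best first, with "confidence" (0 to 1); they miss things now and then, are a little off and sometimes report something else, mostly with a low value. They report only what shows in the picture. A call takes as long as a camera call.
- models.masks_of(camera, name): "mask" (420x560 bool, what is visible of it) and "extent" ([left, top, right, bottom] in pixels, round what is visible of it).
- models.landmark_of(camera, name): "point" ([column, row] in pixels: a listed point, or the origin of a listed thing).
The state is a dict: "time_s": time; "joint_positions": joint angles; "qvel": joint speeds; "tau": joint torques, N m; "position": TCP position; "tcp_rot": TCP orientation; "force": force on the tool from outside, world axes, zero at the start; "moment": the same for the moment, N m; "opening": opening from 0.0 (shut) to 1.0 (fully open).
Only numpy, scipy, OpenCV 4.12 (cv2) and the standard library are available. Lean on these libraries where they do the work, as an engineer would, in place of code of your own. Each camera call takes 0.05 s, during which the arm holds its last target.

### The job

The small levelling table has been set level. Lock the setting: run the long-armed jam nut on the table's upright screw down (clockwise seen from above) until it sits on the boss beneath it, and nip it up firmly there, with about 10 N on an arm. Do not turn the screw itself by the short cross bar on its head, leave the well plate on the table where it is, and let go.

Things in the scene. Friction and masses are not known exactly. Their poses are not given: they have to be found in the camera images.
- level_table: aluminium levelling table, fixed to the bench. Origin at bench height on the axis of its upright set screw; x runs along the table. A tongue 66 mm wide goes from the screw to the main plate (x 70 to 195, y -78 to 78 mm); upper faces at z = 34 mm. Round boss about the screw, radius 24 mm, its flat top, the nut's seat, at z = 70 mm. A spirit level 7 mm high, 26 mm wide, lies at x = 58 mm
- jam_nut: dark steel nut on the set screw: hexagonal hub 42 mm across flats, 20 mm high, 2 opposite round arms 10 mm thick along its x and -x with 16 mm ball ends centred 72 mm from the axis. Origin on the axis at the underside; arm axes 10 mm above it. Clockwise it sinks 12 mm a turn and stays where left; 2 to 3 N pushed sideways on either arm at 55 mm turns it. Seated (origin z = 70 mm) it stops dead
- nut_turn (a joint): angle of the jam nut in rad, growing clockwise seen from above as it runs down; it starts between 0 and 2.5 and is seated on the boss at 7.0. At value v the nut's x points v rad clockwise from the table's x
- nut_arm_a (a point): point on the axis of the nut's arm on its +x side, 55 mm from the screw axis
- nut_arm_b (a point): point on the axis of the nut's arm on its -x side, 55 mm from the screw axis
- screw_bar_end (a point): one end of the short cross bar (46 mm long, 8 mm thick) on the set screw's head, 22 mm from the screw axis, at z = 116 mm. The head is 27 mm wide; its top, z = 124 mm, is the highest point of the table. The screw turns if its bar is pushed: it must not
- well_plate: loose white well plate, 86 x 128 x 30 mm, lying on the main plate of the table, its underside at z = 34 mm and its top at 64 mm, its centre 132 mm from the screw axis. Origin at the centre of its underside

How it is judged:
By the outcome, as a careful person would: the job done as asked, in the order asked, and still so for the second after the job is handed in, with the robot touching nothing.
It also fails if it takes over 51 s, if anything falls off the work surface, if the arm or the gripper's body presses on something with over 40 N, if the wrist force passes 120 N, or if a joint passes its speed limit or range.

## Working session

There is one attempt and no reset: what is moved stays moved. The work goes in short steps, Python scripts to look and compute and a tool call to move; the robot and the scene stay as the last step left them, time stands still between calls to the robot, and variables do not carry over. Pictures are saved under pics/ and viewed, and the job is handed in when it is done.

Besides the shell and the picture viewer there is one more tool, called as a command line: name --pt "numbers of a row" for each row, then --argument value for the rest. send_rows: Moves the arm, as the interface text tells. Its arguments: {"type":"object","properties":{"moves":{"type":"array"}},"required":["moves"]}

```bash
ls; mkdir -p pics; python3 - <<'E'
from rig import status, vision, bot, models
import cv2, numpy as np
print(status.read_state())
for n in ["scene","top","wrist"]:
    c=vision.capture(n)
    cv2.imwrite(f"pics/{n}0.png",c["img"][:,:,::-1])
    print(n,{k:np.round(c[k],4).tolist() if k not in("img","depth") else None for k in c})
    for t in ["level_table","jam_nut","nut_arm_a","nut_arm_b","screw_bar_end","well_plate"]:
        try: print(t,[(np.round(d["point"],1).tolist(),round(d["confidence"],2)) for d in models.landmark_of(n,t)])
        except Exception as e: print(t,e)
E
```

```text
pics
{'time_s': 0.0, 'joint_positions': array([-7.66332677e+01,  3.02791759e+01,  8.21578317e+01,  1.16434644e-03,
        6.76866541e+01, -1.02267080e+01]), 'qvel': array([ 0.06571401,  0.02564524, -0.11319343, -0.02737438, -0.0676354 ,
       -0.04280593]), 'tau': array([-5.03573665e-04, -4.40045357e+01, -1.76593155e+01,  6.33445289e-02,
        5.83299925e-02, -1.69665982e-04]), 'position': array([ 0.25001862, -0.572014  ,  0.22156134]), 'tcp_rot': array([[ 9.16411752e-01,  4.00236518e-01, -4.80672409e-04],
       [ 4.00236605e-01, -9.16409424e-01,  2.10418179e-03],
       [ 4.01677668e-04, -2.12067961e-03, -9.99997671e-01]]), 'force': array([ 0.08626633, -0.64779766,  0.69845219]), 'moment': array([ 0.05052382,  0.01809438, -0.02039179]), 'opening': 1.0017716305815776}
scene {'img': None, 'depth': None, 'fx': 397.1263, 'fy': 397.1263, 'cx': 279.4566, 'cy': 202.7971, 'distortion': [0.0275, 0.0, 0.0, 0.0, 0.0], 'pose': [[-0.7677, 0.507, -0.3918, 0.2567], [-0.6407, -0.6016, 0.477, 0.4368], [0.0061, 0.6173, 0.7867, 0.7574], [0.0, 0.0, 0.0, 1.0]]}
level_table [([326.6, 208.5], 0.57)]

[... 499 characters left out ...]
.0077, 0.0393], [-0.0076, 0.0448, 0.999, 0.942], [0.0, 0.0, 0.0, 1.0]]}
level_table [([348.7, 245.5], 0.67)]
jam_nut [([353.0, 243.5], 0.73)]
nut_arm_a [([325.7, 259.4], 0.92), ([383.2, 231.2], 0.86)]
nut_arm_b [([325.7, 259.4], 0.92), ([383.2, 231.2], 0.86)]
screw_bar_end [([349.6, 232.5], 0.81)]
well_plate [([353.2, 165.2], 0.85)]
wrist {'img': None, 'depth': None, 'fx': 315.7762, 'fy': 315.7762, 'cx': 278.6532, 'cy': 208.5164, 'distortion': [0.0127, 0.0, 0.0, 0.0, 0.0], 'hand_eye': [[0.001, 0.9704, 0.2416, 0.0654], [1.0, -0.0008, -0.0007, -0.0001], [-0.0005, 0.2416, -0.9704, -0.1621], [0.0, 0.0, 0.0, 1.0]]}
level_table []
jam_nut []
nut_arm_a []
nut_arm_b []
screw_bar_end []
well_plate []
```

View pics/scene0.png

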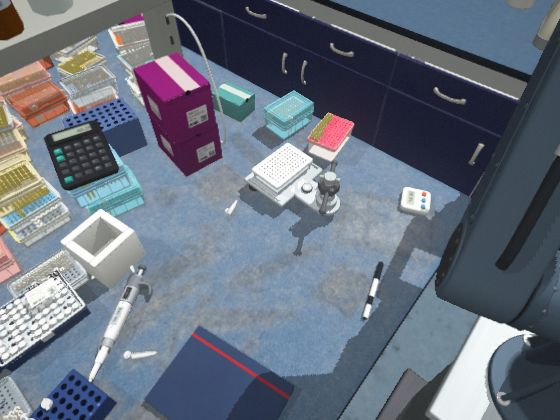

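View pics/top0.png

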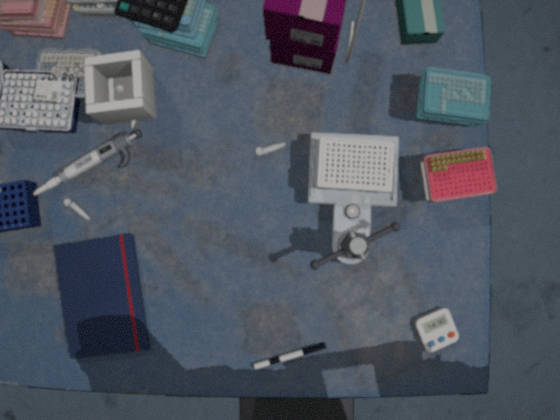

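Scene view: table at about (310,185), with the nut and screw at (328,188). In the top view the nut hub is at (356,244), with arm balls at (317,263) and (396,227). The well plate is further ahead in +x. Next I'll triangulate.

```bash
cat > h.py <<'E'
import numpy as np, cv2
from rig import status, vision, bot, models
def ray(c,px,pose=None):
    K=np.array([[c["fx"],0,c["cx"]],[0,c["fy"],c["cy"]],[0,0,1]])
    u=cv2.undistortPoints(np.array([[px]],float),K,np.array(c["distortion"],float))[0,0]
    T=np.array(c["pose"] if pose is None else pose)
    d=T[:3,:3]@np.array([u[0],-u[1],-1.]); return T[:3,3],d
def tri(*rs):
    A=np.zeros((3,3));b=np.zeros(3);
    for o,d in rs:
        d=d/np.linalg.norm(d);P=np.eye(3)-np.outer(d,d);A+=P;b+=P@o
    p=np.linalg.solve(A,b)
    return p,[float(np.linalg.norm(np.cross(d/np.linalg.norm(d),p-o))) for o,d in rs]
def atz(r,z):
    o,d=r;return o+d*(z-o[2])/d[2]
def cloud(c,m,pose=None):
    v,u=np.nonzero(m&(c["depth"]>0))
    out=[]
    K=np.array([[c["fx"],0,c["cx"]],[0,c["fy"],c["cy"]],[0,0,1]])
    n=cv2.undistortPoints(np.stack([u,v],1).astype(float)[:,None],K,np.array(c["distortion"],float))[:,0]
    z=c["depth"][v,u]; P=np.stack([n[:,0]*z,-n[:,1]*z,-z],1)
    T=np.array(c["pose"] if pose is None else pose)
    return P@T[:3,:3].T+T[:3,3]
E
python3 - <<'E'
from h import *
s=vision.capture("scene");t=vision.capture("top")
for n,a,b in [("nut",(328.6,187.9),(353,243.5)),("arm far",(331.1,164.6),(383.2,231.2)),("arm near",(325,201.2),(325.7,259.4)),("table",(326.6,208.5),(348.7,245.5)),("plate",(281.6,169.1),(353.2,165.2)),("bar",(317,178.6),(349.6,232.5))]:
    p,r=tri(ray(s,a),ray(t,b));print(n,p.round(4),np.round(r,4), 'top@z', atz(ray(t,b),{"nut":.08,"table":0,"plate":.034,"bar":.116}.get(n,.09)).round(4))
for cam,c in(("scene",s),("top",t)):
  for n in("jam_nut","well_plate","level_table"):
    for m in models.masks_of(cam,n)[:1]:
        P=cloud(c,m["mask"]);print(cam,n,m["confidence"],m["extent"],len(P),np.percentile(P,[2,50,98],axis=0).round(3).tolist())
        if n=="jam_nut":
            Q=P[(P[:,2]>.06)&(P[:,2]<.105)];print("z arm",np.median(Q,0)); np.save(f"nut_{cam}.npy",P)
for cam,c in(("scene",s),("top",t)):
    P=cloud(c,c["depth"]>0)
    d=np.hypot(P[:,0]-.51,P[:,1]+.1); Q=P[(d<.28)&(P[:,2]>.07)&(d>.09)&(P[:,0]>.2)]; print(cam,len(Q),np.percentile(Q,[1,50,99],axis=0).round(3).tolist() if len(Q) else None)
x,y,w,hh=280,120,160,160
cv2.imwrite("pics/crop.png",cv2.resize(t["img"][y:y+hh,x:x+w,::-1],(640,640)) [:600])
cv2.imwrite("pics/crop2.png",cv2.resize(s["img"][120:240,230:390,::-1],(800,600)))
E
```

```text
nut [ 0.537  -0.0715  0.0854] [0.0026 0.0026] top@z [ 0.5391 -0.0707  0.08  ]
arm far [ 0.5596 -0.1144  0.1101] [0.0009 0.0009] top@z [ 0.5591 -0.1187  0.09  ]
arm near [ 0.5132 -0.025   0.1021] [0.001 0.001] top@z [ 0.5135 -0.0253  0.09  ]
table [ 0.5334 -0.0728  0.0117] [0.0018 0.0018] top@z [ 0.5348 -0.0732  0.    ]
plate [ 0.6718 -0.0754  0.0497] [0.0001 0.0001] top@z [ 0.6741 -0.0773  0.034 ]
bar [ 0.558  -0.0605  0.1105] [0.0016 0.0016] top@z [ 0.5566 -0.0607  0.116 ]
scene jam_nut 0.84 [317.1, 161.5, 343.0, 213.3] 365 [[0.502, -0.134, 0.084], [0.525, -0.059, 0.097], [0.566, -0.003, 0.103]]
z arm [ 0.52486711 -0.05863912  0.09718616]
scene well_plate 0.89 [252.3, 141.4, 309.1, 189.9] 1781 [[0.629, -0.145, 0.003], [0.668, -0.072, 0.064], [0.717, -0.016, 0.067]]
scene level_table 0.75 [245.3, 164.0, 338.7, 217.4] 2199 [[0.507, -0.139, 0.024], [0.587, -0.058, 0.035], [0.722, -0.002, 0.124]]
top jam_nut 0.81 [308.8, 219.8, 397.7, 270.1] 801 [[0.505, -0.14, 0.001], [0.535, -0.063, 0.097], [0.571, -0.003, 0.104]]
z arm [ 0.53531516 -0.06167919  0.09714815]
top well_plate 0.96 [314.7, 136.7, 394.6, 194.5] 3747 [[0.63, -0.137, 0.055], [0.671, -0.077, 0.064], [0.712, -0.018, 0.067]]
top level_table 0.59 [309.8, 131.3, 400.8, 269.2] 4861 [[0.51, -0.152, 0.03], [0.603, -0.068, 0.035], [0.728, -0.002, 0.124]]
scene 4350 [[0.251, -0.116, 0.098], [0.271, -0.009, 0.476], [0.502, 0.031, 0.529]]
top 82 [[0.5, -0.293, 0.07], [0.51, -0.008, 0.096], [0.693, 0.0, 0.1]]
```

View pics/crop.png

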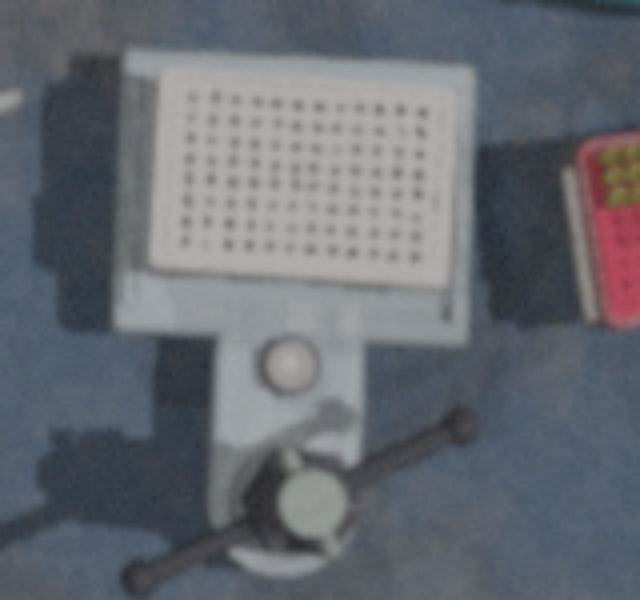

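View pics/crop2.png

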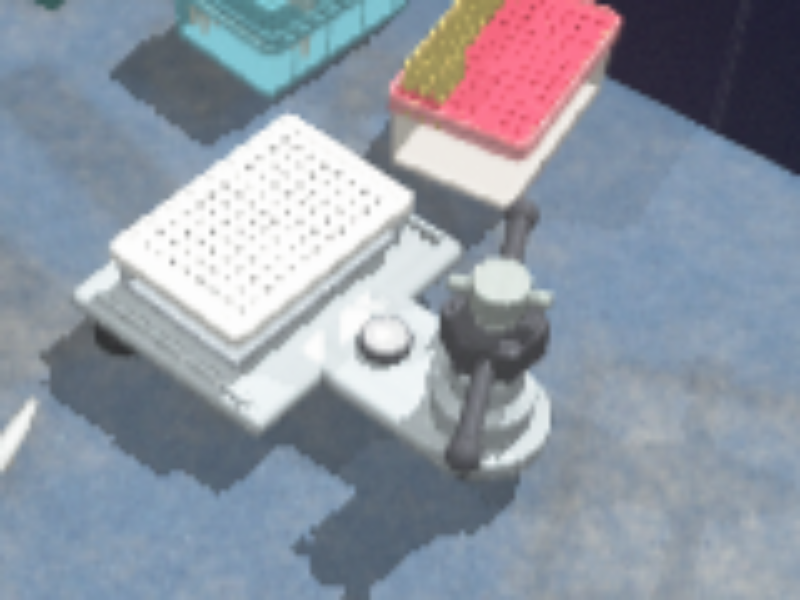

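```bash
python3 - <<'E'
from h import *
s=vision.capture("scene");t=vision.capture("top")
for c in(s,t):
    P=cloud(c,c["depth"]>0)
    d=np.hypot(P[:,0]-.536,P[:,1]+.072)
    Q=P[(d<.03)&(P[:,2]>.121)]; print("head",len(Q),Q.mean(0).round(4),Q.min(0).round(3),Q.max(0).round(3))
    Q=P[(d<.035)&(P[:,2]>.110)&(P[:,2]<.12)]; print("bar pts",(Q[(np.hypot(Q[:,0]-.536,Q[:,1]+.072)>.016)]-[.536,-.072,0]).round(3).tolist()[:12])
    Q=P[(d<.085)&(d>.03)&(P[:,2]>.085)&(P[:,2]<.112)]
    a=np.unwrap(2*np.arctan2(Q[:,1]+.072,Q[:,0]-.536))/2
    m=Q.mean(0);u,S,v=np.linalg.svd(Q[:,:2]-m[:2]);print("arms",len(Q),m.round(4),v[0],np.degrees(np.arctan2(v[0][1],v[0][0])))
    n=np.array([-v[0][1],v[0][0]]);print("axis offset normal to arm",(np.array([.536,-.072])-m[:2])@n)
    e=(Q[:,:2]-m[:2])@v[0];print("ends",m[:2]+v[0]*e.min(),m[:2]+v[0]*e.max())
    for lo,hi in((.0,.13),):
        for sg in(1,-1):
            k=(e*sg>.045);print("end z max",np.percentile(Q[k,2],[10,50,95]).round(4))
    # obstacles
    Q=P[(d<.22)&(d>.09)&(P[:,2]>.075)&(P[:,0]>.42)];print("obst",len(Q), Q[::max(1,len(Q)//6)].round(3).tolist())
E
```

```text
head 100 [ 0.5369 -0.0724  0.1243] [ 0.524 -0.086  0.121] [ 0.555 -0.06   0.128]
bar pts [[0.019, 0.005, 0.119], [0.017, 0.004, 0.119], [0.02, 0.011, 0.119], [0.019, 0.009, 0.119], [0.02, 0.01, 0.116], [0.018, 0.01, 0.117], [0.016, 0.008, 0.117], [0.014, 0.008, 0.118], [-0.013, -0.01, 0.119], [-0.017, -0.014, 0.119], [-0.015, -0.007, 0.12], [-0.017, -0.011, 0.118]]
arms 164 [ 0.5315 -0.062   0.0959] [-0.42799093  0.90378303] 115.34012722097712
axis offset normal to arm 0.00021897802430444717
ends [ 0.56993114 -0.14314032] [ 0.50275187 -0.00127871]
end z max [0.0927 0.0961 0.0992]
end z max [0.093  0.0961 0.0997]
obst 0 []
head 235 [ 0.5369 -0.0725  0.1238] [ 0.519 -0.086  0.121] [ 0.557 -0.059  0.127]
bar pts [[0.021, 0.008, 0.12], [0.021, 0.006, 0.118], [0.02, 0.012, 0.115], [0.02, 0.009, 0.119], [0.02, 0.006, 0.119], [0.02, 0.004, 0.117], [0.018, 0.012, 0.116], [0.018, 0.011, 0.117], [0.018, 0.009, 0.119], [0.018, 0.006, 0.119], [0.018, 0.005, 0.118], [0.017, 0.011, 0.118]]
arms 415 [ 0.5367 -0.0711  0.0955] [-0.42707836  0.90421462] 115.28228800749115
axis offset normal to arm 0.0009984449391599206
ends [ 0.57083456 -0.14341424] [5.03090922e-01 1.32821752e-05]
end z max [0.093  0.0961 0.0993]
end z max [0.0932 0.0959 0.0992]
obst 0 []
```

send_rows --pt "0 0 0 0 0 -0.78 1" --pt "0 0 0 0 0 -0.78 1" --pt "0 0 0 0 0 -0.78 1" --pt "1 -0.35 0 0 0 0 1" --pt "1 -0.35 0 0 0 0 1" --pt "1 -0.35 0 0 0 0 1" --pt "1 -0.35 0 0 0 0 1" --pt "1 -0.35 0 0 0 0 1" --pt "1 -0.35 0 0 0 0 1" --pt "1 -0.35 0 0 0 0 1" --pt "1 -0.35 0 0 0 0 1" --pt "1 -0.35 0 0 0 0 1"

```text
time_s: 3.05
position: [0.3466, -0.353, 0.2227]
tcp_rot: [[0.682, 0.731, 0.0], [0.731, -0.682, -0.0], [-0.0, 0.0, -1.0]]
force: [0.2, -0.1, 0.2]
opening: 0.008
```

send_rows --pt "1 -0.35 0 0 0 0 1" --pt "1 -0.35 0 0 0 0 1" --pt "1 -0.35 0 0 0 0 1" --pt "1 -0.35 0 0 0 0 1" --pt "1 -0.35 0 0 0 0 1" --pt "1 -0.35 0 0 0 0 1" --pt "1 -0.35 0 0 0 0 1" --pt "0.8 -0.35 0 0 0 0 1" --pt "0 0 0 0 0 0 1" --pt "0 0 0 0 0 0 1"

```text
time_s: 4.3
position: [0.4279, -0.1643, 0.2227]
tcp_rot: [[0.682, 0.732, 0.0], [0.732, -0.682, -0.001], [-0.0, 0.001, -1.0]]
force: [-0.0, 0.8, 0.2]
opening: 0.001
```

```bash
python3 - <<'E'
from h import *
st=status.read_state();print(st["time_s"],st["position"],st["tcp_rot"].round(3).tolist(),st["force"],st["opening"],st["joint_positions"])
w=vision.capture("wrist")
cv2.imwrite("pics/wrist1.png",w["img"][:,:,::-1])
R=np.eye(4);R[:3,:3]=st["tcp_rot"];R[:3,3]=st["position"]
T=R@np.array(w["hand_eye"])
for n in("nut_arm_a","jam_nut","screw_bar_end","well_plate"):
    for d in models.landmark_of("wrist",n)[:2]:print(n,d,atz(ray(w,d["point"],T),dict(nut_arm_a=.0915,jam_nut=.0815,screw_bar_end=.116,well_plate=.034)[n]))
E
```

```text
4.3 [ 0.42791572 -0.16431769  0.22265901] [[0.682, 0.732, 0.0], [0.732, -0.682, -0.001], [-0.0, 0.001, -1.0]] [-0.03532121  0.80421666  0.191891  ] 0.0007668016534705741 [-3.50047380e+01  1.74184576e+01  1.05172021e+02 -2.71753259e-02
  5.73748229e+01  7.98870334e+00]
nut_arm_a {'point': [235.2, 13.5], 'confidence': 0.88} [ 0.50953709 -0.02402168  0.0915    ]
nut_arm_a {'point': [358.6, 66.0], 'confidence': 0.73} [ 0.55880079 -0.12444192  0.0915    ]
jam_nut {'point': [298.0, 38.6], 'confidence': 0.71} [ 0.53715044 -0.07173878  0.0815    ]
```

View pics/wrist1.png

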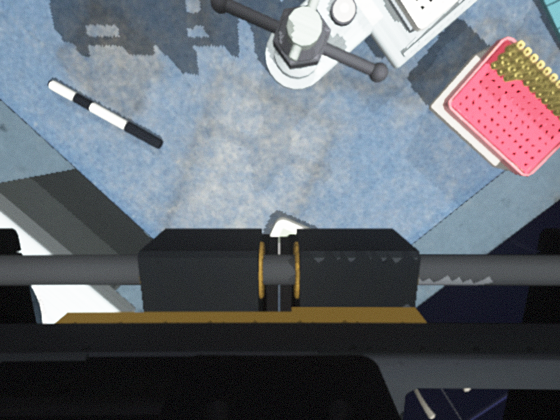

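Wrist view shows the nut hub at (300,35), and the axis agrees with the fixed cameras at (0.537,-0.072). Next I move behind the near arm and go down.

send_rows --pt "1 -0.35 0 0 0 0 1" --pt "1 -0.35 0 0 0 0 1" --pt "1 -0.35 0 0 0 0 1" --pt "1 -0.35 0 0 0 0 1" --pt "1 -0.35 0 0 0 0 1" --pt "0 0 1 0 0 0 1" --pt "0 0 1 0 0 0 1" --pt "0 0 1 0 0 0 1" --pt "0 0 1 0 0 0 1" --pt "0 0 0.5 0 0 0 1" --pt "0 0 0 0 0 0 1"

```text
time_s: 5.92
position: [0.4808, -0.043, 0.1095]
tcp_rot: [[0.682, 0.731, -0.002], [0.731, -0.682, 0.001], [-0.001, -0.002, -1.0]]
force: [0.6, -0.5, -0.9]
opening: 0.003
```

```bash
python3 - <<'E'
from h import *
st=status.read_state();print(st["time_s"],st["position"],st["force"])
for n in("wrist","scene"):
  w=vision.capture(n)
  cv2.imwrite(f"pics/{n}2.png",w["img"][:,:,::-1])
  if n=="scene": cv2.imwrite(f"pics/{n}2.png",cv2.resize(w["img"][90:240,230:430,::-1],(800,600)))
E
```

```text
5.925 [ 0.48076186 -0.04303039  0.10945515] [ 0.58961043 -0.54494038 -0.9172371 ]
```

View pics/wrist2.png

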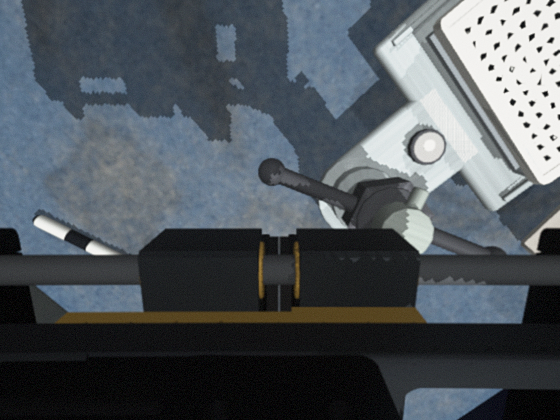

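View pics/scene2.png

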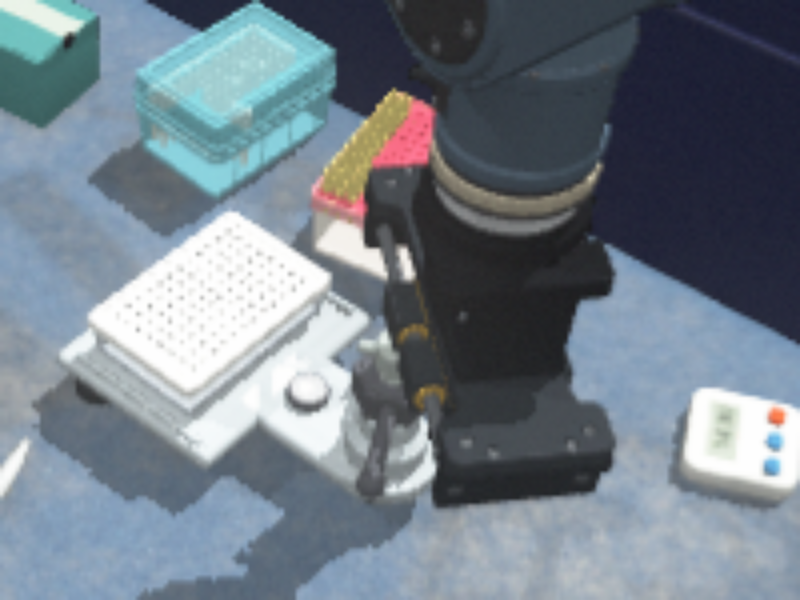

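```bash
python3 - <<'E'
from h import *
w=vision.capture("wrist");H=np.array(w["hand_eye"])
for px in[(200,235),(200,245),(200,270),(200,300),(350,240),(350,270),(270,240),(270,260),(280,245),(290,260),(290,285),(280,300),(60,265),(250,320)]:
    m=np.zeros(w["depth"].shape,bool);m[px[1],px[0]]=1
    print(px,w["depth"][px[1],px[0]],cloud(w,m,H).round(4).tolist())
E
```

```text
(200, 235) 0.08426728 [[0.0382, -0.021, -0.0821]]
(200, 245) 0.07823268 [[0.0377, -0.0195, -0.0884]]
(200, 270) 0.073965915 [[0.0336, -0.0184, -0.0938]]
(200, 300) 0.07667447 [[0.0254, -0.019, -0.0931]]
(350, 240) 0.08138552 [[0.0379, 0.0184, -0.0851]]
(350, 270) 0.074960336 [[0.0332, 0.0169, -0.0929]]
(270, 240) 0.16558744 [[0.0094, -0.0045, -0.0054]]
(270, 260) 0.0814863 [[0.0328, -0.0022, -0.0863]]
(280, 245) 0.15775904 [[0.0096, 0.0007, -0.0134]]
(290, 260) 0.08213329 [[0.0326, 0.003, -0.0857]]
(290, 285) 0.12442454 [[0.0061, 0.0045, -0.0487]]
(280, 300) 0.12596707 [[-0.0004, 0.0006, -0.0487]]
(60, 265) 0.0814938 [[0.0316, -0.0561, -0.0866]]
(250, 320) 0.069757655 [[0.0247, -0.0063, -0.1004]]
```

send_rows --pt "0 0 0.8 0 0 0 1" --pt "0 0 0.74 0 0 0 1" --pt "0 0 0 0 0 0 1"

```text
time_s: 6.45
position: [0.4809, -0.0428, 0.0715]
tcp_rot: [[0.682, 0.731, -0.001], [0.731, -0.682, 0.0], [-0.0, -0.001, -1.0]]
force: [-0.6, 0.0, 0.4]
opening: 0.006
```

```bash
cat > path.py <<'E'
from h import *
C=np.array([.5368,-.072]); X=np.array([.682,.731]);Y=np.array([.731,-.682])
def ctr(phi,r=.050,gap=0):
    a=np.radians(phi);rho=np.array([np.cos(a),np.sin(a)]);t=np.array([np.sin(a),-np.cos(a)])
    h=.0095*abs(X@t)+.015*abs(Y@t)
    return C+r*rho-(.005+h+gap)*t
def rows(start,phis,r=.050):
    p=np.array(start,float);out=[]
    for f in phis:
        d=ctr(f,r)-p; u=np.round([d@X/.025,d@Y/.025],2); p=p+.025*(u[0]*X+u[1]*Y); out.append(u.tolist())
    return out,p
E
python3 - <<'E'
from path import *
st=status.read_state();print(st["time_s"],st["position"],st["force"])
p=st["position"][:2]
o,e=rows(p,[128,122,116,110,104,98,92,86,80,74,68,62]);print(o,e)
E
```

```text
6.45 [ 0.48090623 -0.04280582  0.07147738] [-0.63445328  0.0286324   0.36078752]
[[0.32, 0.35], [0.17, -0.04], [0.18, -0.02], [0.19, -0.01], [0.19, 0.01], [0.2, 0.04], [0.2, 0.06], [0.21, 0.08], [0.19, 0.11], [0.19, 0.14], [0.18, 0.16], [0.16, 0.19]] [ 0.54103948 -0.01755482]
```

send_rows --pt "0.32 0.35 0 0 0 0 1" --pt "0.17 -0.04 0 0 0 0 1" --pt "0.18 -0.02 0 0 0 0 1" --pt "0.19 -0.01 0 0 0 0 1" --pt "0.19 0.01 0 0 0 0 1" --pt "0.2 0.04 0 0 0 0 1" --pt "0.2 0.06 0 0 0 0 1" --pt "0.21 0.08 0 0 0 0 1" --pt "0.19 0.11 0 0 0 0 1" --pt "0.19 0.14 0 0 0 0 1" --pt "0.18 0.16 0 0 0 0 1" --pt "0.16 0.19 0 0 0 0 1"

```text
time_s: 7.95
position: [0.5415, -0.0174, 0.0715]
tcp_rot: [[0.682, 0.731, -0.0], [0.731, -0.682, 0.0], [-0.0, -0.0, -1.0]]
force: [-2.2, -0.6, 0.2]
opening: 0.004
```

```bash
python3 - <<'E'
from path import *
st=status.read_state();print(st["time_s"],st["position"],st["force"],st["moment"])
for n in("top","scene"):
  w=vision.capture(n);print(n,[(d["point"],d["confidence"]) for d in models.landmark_of(n,"nut_arm_a")])
  im=w["img"][90:240,230:430,::-1] if n=="scene" else w["img"][150:300,260:460,::-1]
  cv2.imwrite(f"pics/{n}3.png",cv2.resize(im,(800,600)))
p=st["position"][:2]
o,e=rows([ 0.54103948 ,-0.01755482],np.arange(62,-21,-7.)[1:]);print(o,e)
E
```

```text
7.95 [ 0.54151718 -0.01741095  0.07147986] [-2.19053254 -0.60365702  0.18192686] [-0.0984069   0.38990734 -0.04526912]
top []
scene [([344.8, 176.4], 0.6)]
[[0.15, 0.24], [0.13, 0.28], [0.09, 0.22], [0.07, 0.22], [0.04, 0.25], [0.01, 0.25], [-0.03, 0.27], [-0.07, 0.26], [-0.1, 0.27], [-0.15, 0.25], [-0.19, 0.23]] [ 0.59026048 -0.06518557]
```

View pics/scene3.png

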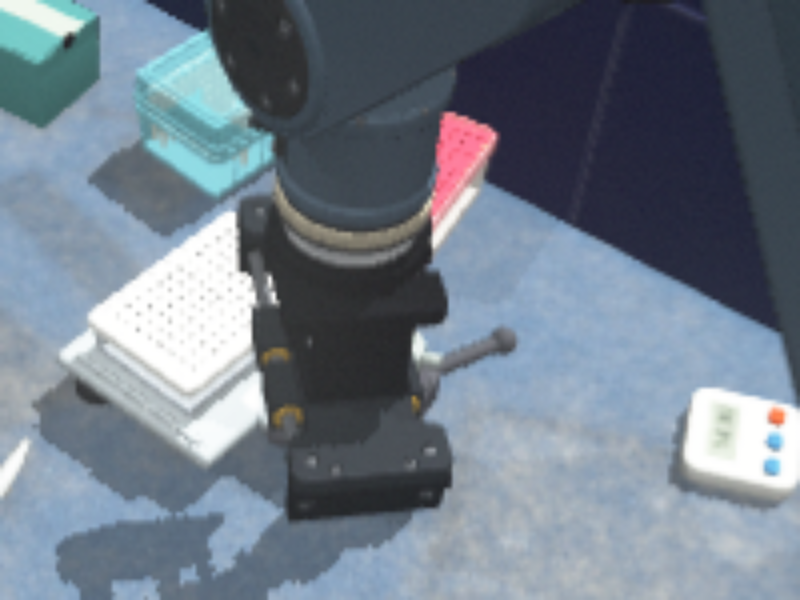

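View pics/top3.png

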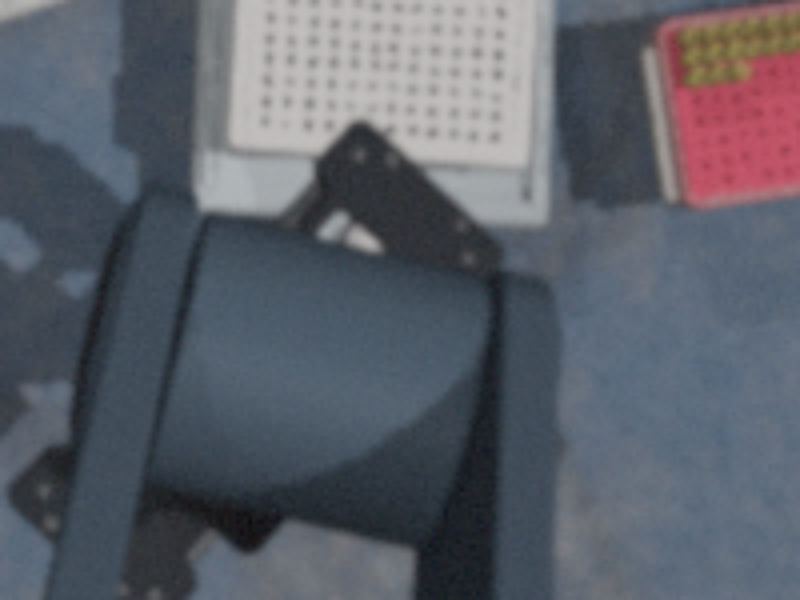

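The nut turned with about 2.3 N on the arm. The opposite arm is now toward the robot, at (500,340) in the scene crop. Continuing.

send_rows --pt "0.15 0.24 0 0 0 0 1" --pt "0.13 0.28 0 0 0 0 1" --pt "0.09 0.22 0 0 0 0 1" --pt "0.07 0.22 0 0 0 0 1" --pt "0.04 0.25 0 0 0 0 1" --pt "0.01 0.25 0 0 0 0 1" --pt "-0.03 0.27 0 0 0 0 1" --pt "-0.07 0.26 0 0 0 0 1" --pt "-0.1 0.27 0 0 0 0 1" --pt "-0.15 0.25 0 0 0 0 1" --pt "-0.19 0.23 0 0 0 0 1"

```text
time_s: 9.52
position: [0.5911, -0.0658, 0.0717]
tcp_rot: [[0.682, 0.731, 0.001], [0.731, -0.682, -0.0], [0.001, 0.001, -1.0]]
force: [-1.9, 2.8, -0.2]
opening: 0.007
```

```bash
python3 - <<'E'
from path import *
st=status.read_state();print(st["time_s"],st["position"],st["force"],st["moment"])
o,e=rows([ 0.59026048 ,-0.06518557],-15-7.*np.arange(1,13));print(o,e)
o,e=rows(e,-99-7.*np.arange(1,13));print(o,e)
w=vision.capture("scene");cv2.imwrite("pics/scene4.png",cv2.resize(w["img"][90:240,230:430,::-1],(800,600)))
E
```

```text
9.525 [ 0.59111132 -0.06575616  0.07169721] [-1.85115977  2.84822944 -0.1560092 ] [ 0.51169882  0.15994791 -0.0021575 ]
[[-0.22, 0.21], [-0.26, 0.18], [-0.29, 0.14], [-0.31, 0.09], [-0.18, 0.07], [-0.19, 0.05], [-0.21, 0.03], [-0.22, 0.0], [-0.22, -0.02], [-0.24, -0.05], [-0.24, -0.08], [-0.23, -0.12]] [ 0.55148748 -0.12506332]
[[-0.22, -0.16], [-0.2, -0.19], [-0.18, -0.23], [-0.15, -0.26], [-0.11, -0.27], [-0.09, -0.21], [-0.06, -0.23], [-0.03, -0.24], [0.0, -0.26], [0.04, -0.27], [0.08, -0.26], [0.11, -0.27]] [ 0.48559323 -0.09127357]
```

View pics/scene4.png

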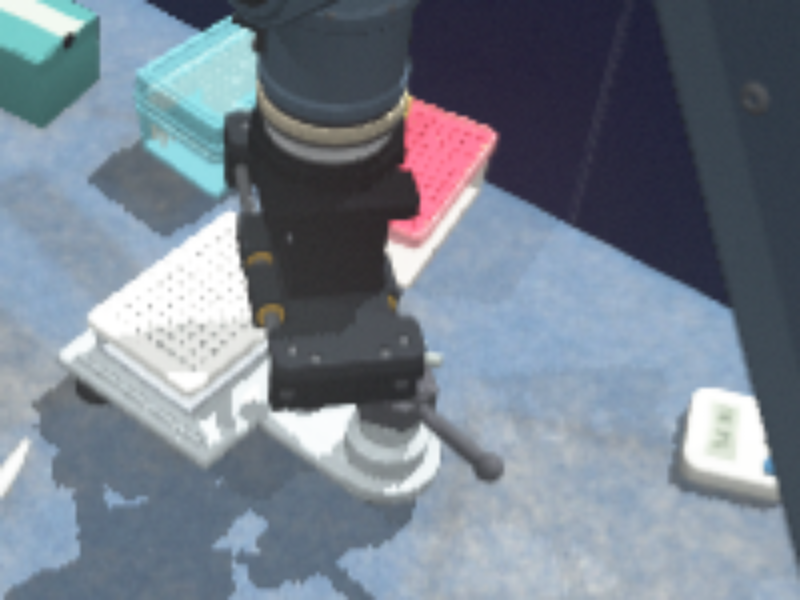

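The nut is following: the opposite arm is at (490,465) and the bar is untouched.

send_rows --pt "-0.22 0.21 0 0 0 0 1" --pt "-0.26 0.18 0 0 0 0 1" --pt "-0.29 0.14 0 0 0 0 1" --pt "-0.31 0.09 0 0 0 0 1" --pt "-0.18 0.07 0 0 0 0 1" --pt "-0.19 0.05 0 0 0 0 1" --pt "-0.21 0.03 0 0 0 0 1" --pt "-0.22 0 0 0 0 0 1" --pt "-0.22 -0.02 0 0 0 0 1" --pt "-0.24 -0.05 0 0 0 0 1" --pt "-0.24 -0.08 0 0 0 0 1" --pt "-0.23 -0.12 0 0 0 0 1"

```text
time_s: 11.08
position: [0.5517, -0.1257, 0.0717]
tcp_rot: [[0.682, 0.731, 0.001], [0.731, -0.682, -0.001], [0.0, 0.001, -1.0]]
force: [2.8, 2.0, 0.8]
opening: 0.006
```

```bash
python3 - <<'E'
from path import *
st=status.read_state();print(st["time_s"],st["position"],st["force"],st["moment"])
w=vision.capture("scene");cv2.imwrite("pics/scene5.png",cv2.resize(w["img"][90:240,230:430,::-1],(800,600)))
E
```

```text
11.075 [ 0.55172511 -0.12567841  0.0716868 ] [2.80391035 2.00004189 0.84908405] [ 0.23427396 -0.4402823   0.00169186]
```

View pics/scene5.png

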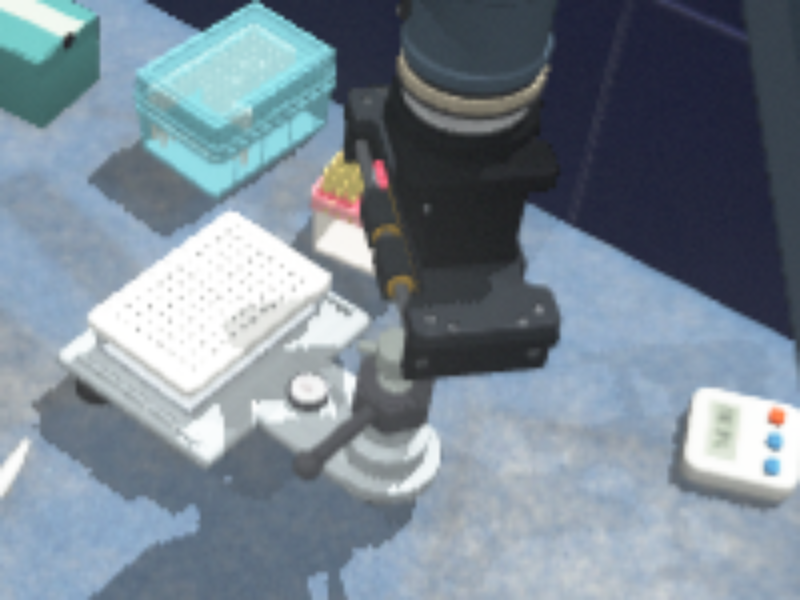

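The arm has followed round: the opposite arm is at (310,460), and the plate and bar look unchanged.

send_rows --pt "-0.22 -0.16 0 0 0 0 1" --pt "-0.2 -0.19 0 0 0 0 1" --pt "-0.18 -0.23 0 0 0 0 1" --pt "-0.15 -0.26 0 0 0 0 1" --pt "-0.11 -0.27 0 0 0 0 1" --pt "-0.09 -0.21 0 0 0 0 1" --pt "-0.06 -0.23 0 0 0 0 1" --pt "-0.03 -0.24 0 0 0 0 1" --pt "0 -0.26 0 0 0 0 1" --pt "0.04 -0.27 0 0 0 0 1" --pt "0.08 -0.26 0 0 0 0 1" --pt "0.11 -0.27 0 0 0 0 1"

```text
time_s: 12.62
position: [0.4852, -0.0909, 0.0715]
tcp_rot: [[0.682, 0.731, -0.001], [0.731, -0.682, 0.0], [-0.001, -0.001, -1.0]]
force: [1.7, -2.7, -0.4]
opening: 0.005
```

```bash
python3 - <<'E'
from path import *
st=status.read_state();print(st["time_s"],st["position"],st["force"],st["moment"])
o,e=rows([ 0.48559323, -0.09127357],[-187,-191,-195,-199,-203,-206,-209,-212,-214,-216]);print(o,e)
w=vision.capture("scene");cv2.imwrite("pics/scene6.png",cv2.resize(w["img"][90:240,230:430,::-1],(800,600)))
E
```

```text
12.625 [ 0.48518938 -0.09088465  0.07147403] [ 1.70163876 -2.65451942 -0.36324499] [-0.47363989 -0.30882048 -0.03963453]
[[0.09, -0.14], [0.1, -0.14], [0.11, -0.13], [0.12, -0.12], [0.14, -0.12], [0.11, -0.07], [0.11, -0.08], [0.12, -0.06], [0.09, -0.04], [0.08, -0.03]] [ 0.48684098 -0.05586282]
```

View pics/scene6.png

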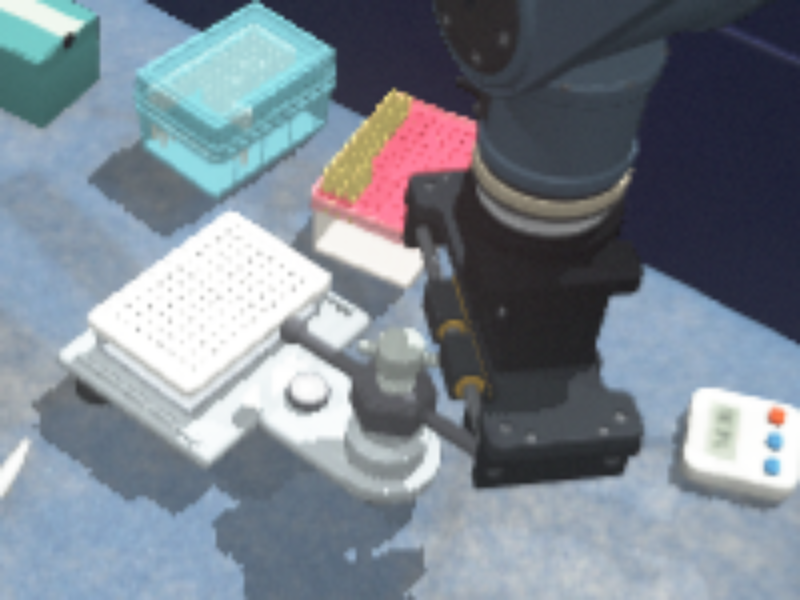

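The opposite arm now points at the plate, at (300,330) in the crop, and still clears it. I'll slow down for seating.

send_rows --pt "0.09 -0.14 0 0 0 0 1" --pt "0.1 -0.14 0 0 0 0 1" --pt "0.11 -0.13 0 0 0 0 1" --pt "0.12 -0.12 0 0 0 0 1" --pt "0.14 -0.12 0 0 0 0 1" --pt "0.11 -0.07 0 0 0 0 1" --pt "0.11 -0.08 0 0 0 0 1"

```text
time_s: 13.55
position: [0.4844, -0.0632, 0.0715]
tcp_rot: [[0.682, 0.731, -0.0], [0.731, -0.682, 0.0], [-0.0, -0.0, -1.0]]
force: [-0.3, -2.9, -0.3]
opening: 0.005
```

```bash
python3 - <<'E'
from path import *
w=vision.capture("top");print([(d["point"],d["confidence"],atz(ray(w,d["point"]),.08)) for d in models.landmark_of("top","nut_arm_a")])
P=cloud(w,w["depth"]>0);P[:,:2]-=C;d=np.hypot(P[:,0],P[:,1]);Q=P[(d>.03)&(d<.085)&(P[:,2]>.076)&(P[:,2]<.1)&(P[:,0]>0)]
print(len(Q),np.median(Q,0),np.degrees(np.arctan2(np.median(Q[:,1]),np.median(Q[:,0]))))
st=status.read_state();print(st["time_s"],st["position"],st["force"])
E
```

```text
[]
201 [ 0.04878056 -0.02912569  0.08460828] -30.840404653406413
13.65 [ 0.4841879  -0.06288407  0.07149616] [ 0.22801305 -0.24551504  0.07199584]
```

```bash
python3 - <<'E'
from path import *
p=ctr(-209);print(p)
o,e=rows(p,[-212,-214,-216,-218,-219,-220,-221,-222,-223,-224,-225,-226]);print(o,e)
E
```

```text
[ 0.48441696 -0.06336824]
[[0.12, -0.06], [0.08, -0.04], [0.09, -0.04], [0.08, -0.03], [0.05, -0.01], [0.04, -0.02], [0.05, -0.01], [0.04, -0.01], [0.05, -0.01], [0.02, -0.01], [0.03, -0.01], [0.02, -0.01]] [ 0.49108896 -0.04669099]
```

send_rows --pt "0.12 -0.06 0 0 0 0 1" --pt "0.08 -0.04 0 0 0 0 1" --pt "0.09 -0.04 0 0 0 0 1" --pt "0.08 -0.03 0 0 0 0 1" --pt "0.05 -0.01 0 0 0 0 1"

```text
time_s: 14.28
position: [0.4883, -0.0525, 0.0715]
tcp_rot: [[0.682, 0.731, -0.0], [0.731, -0.682, 0.0], [-0.0, -0.0, -1.0]]
force: [-0.3, -1.4, -0.5]
opening: 0.005
```

send_rows --pt "0.04 -0.02 0 0 0 0 1" --pt "0.04 -0.01 0 0 0 0 1"

```text
time_s: 14.52
position: [0.4891, -0.0507, 0.0715]
tcp_rot: [[0.682, 0.731, -0.0], [0.731, -0.682, 0.0], [-0.0, -0.0, -1.0]]
force: [0.2, -3.4, -1.4]
opening: 0.004
```

send_rows --pt "0.04 -0.01 0 0 0 0 1" --pt "0.04 -0.01 0 0 0 0 1"

```text
time_s: 14.78
position: [0.4895, -0.0501, 0.0715]
tcp_rot: [[0.681, 0.732, -0.002], [0.732, -0.681, -0.002], [-0.003, 0.0, -1.0]]
force: [-3.0, -10.6, -0.6]
opening: 0.007
```

send_rows --pt "0.04 0 0 0 0 0 1"

```text
time_s: 14.9
position: [0.4896, -0.0499, 0.0715]
tcp_rot: [[0.68, 0.733, -0.003], [0.733, -0.68, -0.003], [-0.004, -0.0, -1.0]]
force: [-5.7, -12.9, 1.9]
opening: 0.005
```

send_rows --pt "0.04 0 0 0 0 0 1"

```text
time_s: 15.02
position: [0.4897, -0.0498, 0.0714]
tcp_rot: [[0.68, 0.733, -0.004], [0.733, -0.68, -0.004], [-0.006, -0.001, -1.0]]
force: [-7.1, -16.3, 1.1]
opening: 0.001
```

It has stopped dead near the expected seat angle, at about 16 N. I back off and look.

send_rows --pt "-0.3 0 0 0 0 0 1" --pt "-0.8 -0.2 0 0 0 0 1" --pt "-0.8 -0.2 0 0 0 0 1" --pt "0 0 -1 0 0 0 1" --pt "0 0 -1 0 0 0 1" --pt "0 0 -1 0 0 0 1" --pt "0 0 -1 0 0 0 1" --pt "-1 0 -1 0 0 0 1" --pt "-1 0 0 0 0 0 1" --pt "-1 0 0 0 0 0 1" --pt "-1 0 0 0 0 0 1" --pt "-1 0 0 0 0 0 1"

```text
time_s: 16.52
position: [0.366, -0.1664, 0.1965]
tcp_rot: [[0.682, 0.731, 0.0], [0.731, -0.682, 0.001], [0.001, -0.001, -1.0]]
force: [0.7, -0.1, -0.3]
opening: 0.006
```

send_rows --pt "-1 1 0 0 0 0 1" --pt "-1 1 0 0 0 0 1" --pt "-1 1 0 0 0 0 1" --pt "-1 1 0 0 0 0 1" --pt "-1 0 0 0 0 0 1" --pt "-1 0 0 0 0 0 1" --pt "-1 0 0 0 0 0 1" --pt "0 0 0 0 0 0 1"

```text
time_s: 17.52
position: [0.32, -0.3634, 0.1965]
tcp_rot: [[0.684, 0.729, 0.001], [0.729, -0.684, 0.001], [0.001, 0.0, -1.0]]
force: [-1.2, 0.7, -0.1]
opening: 0.008
```

```bash
python3 - <<'E'
from path import *
st=status.read_state();print(st["time_s"],st["position"],st["force"])
for n in("scene","top"):
    w=vision.capture(n);P=cloud(w,w["depth"]>0)
    im=w["img"][90:240,230:430,::-1] if n=="scene" else w["img"][120:300,240:480,::-1]
    cv2.imwrite(f"pics/{n}7.png",cv2.resize(im,(800,600)))
    P[:,:2]-=C;d=np.hypot(P[:,0],P[:,1])
    Q=P[(d<.085)&(d>.03)&(P[:,2]>.075)&(P[:,2]<.1)]
    m=Q.mean(0);v=np.linalg.svd(Q[:,:2]-m[:2])[2][0];print(n,"arm deg",np.degrees(np.arctan2(v[1],v[0])),np.median(Q[:,2]),len(Q))
    k=d<.035;Q=P[k&(P[:,2]>.112)&(P[:,2]<.1205)&(d>.017)];v=np.linalg.svd(Q[:,:2])[2][0];print("bar deg",np.degrees(np.arctan2(v[1],v[0])),len(Q))
    for t in("well_plate","screw_bar_end","nut_arm_a"):print(t,[(x["point"],round(x["confidence"],2)) for x in models.landmark_of(n,t)])
    for m in models.masks_of(n,"well_plate")[:1]:print(m["extent"])
    for m in models.masks_of(n,"level_table")[:1]:
        pass
E
```

```text
17.525 [ 0.31996629 -0.36337149  0.19646096] [-1.20349845  0.66399417 -0.12414505]
scene arm deg 136.46240648069633 0.08460472042346939 164
bar deg -152.33841034646912 18
well_plate [([281.1, 172.7], 0.86)]
screw_bar_end [([320.8, 176.8], 0.57)]
nut_arm_a [([321.2, 167.0], 0.94), ([336.1, 207.6], 0.93)]
[253.0, 141.5, 309.0, 192.2]
top arm deg 136.6026025277239 0.08447064680432059 409
bar deg -152.98980130751417 34
well_plate [([352.9, 165.7], 0.75)]
screw_bar_end [([350.6, 231.6], 0.62)]
nut_arm_a [([330.2, 269.3], 0.92), ([375.7, 219.2], 0.67)]
[316.6, 138.2, 396.9, 195.5]
```

View pics/scene7.png

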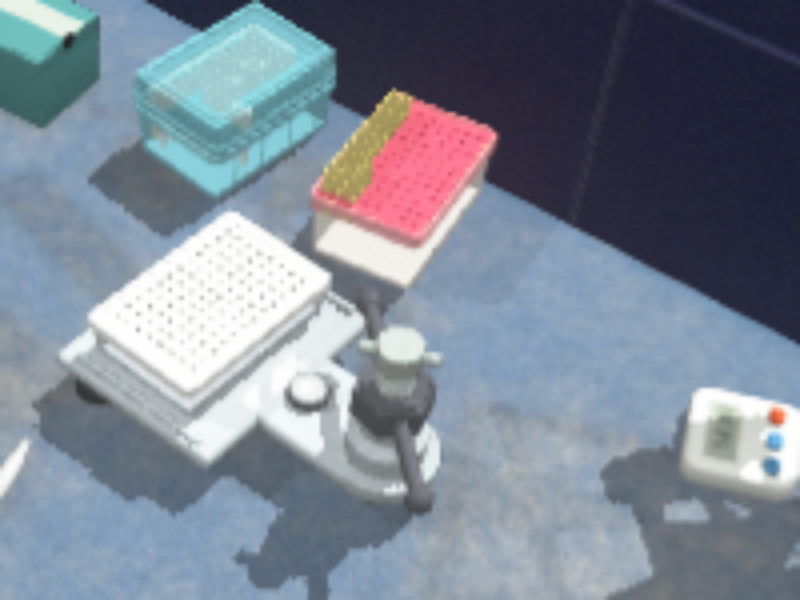

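View pics/top7.png

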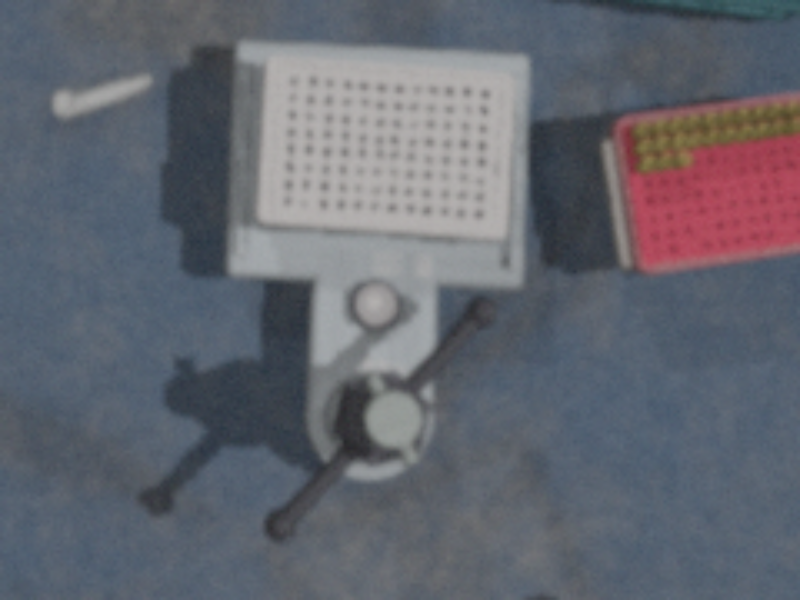

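```bash
python3 - <<'E'
from path import *
w=vision.capture("top")["img"];b=cv2.imread("pics/top0.png")[:,:,::-1]
s=vision.capture("scene")["img"];a=cv2.imread("pics/scene0.png")[:,:,::-1]
f=lambda i:cv2.resize(i[222:272,325:385],(400,333),interpolation=cv2.INTER_CUBIC)
g=lambda i:cv2.resize(i[165:205,305:353],(400,333),interpolation=cv2.INTER_CUBIC)
im=np.vstack([np.hstack([f(b),f(w)]),np.hstack([g(a),g(s)])])
cv2.imwrite("pics/cmp.png",cv2.resize(im,(700,583))[:,:,::-1])
E
```

```text
(no output)
```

View pics/cmp.png

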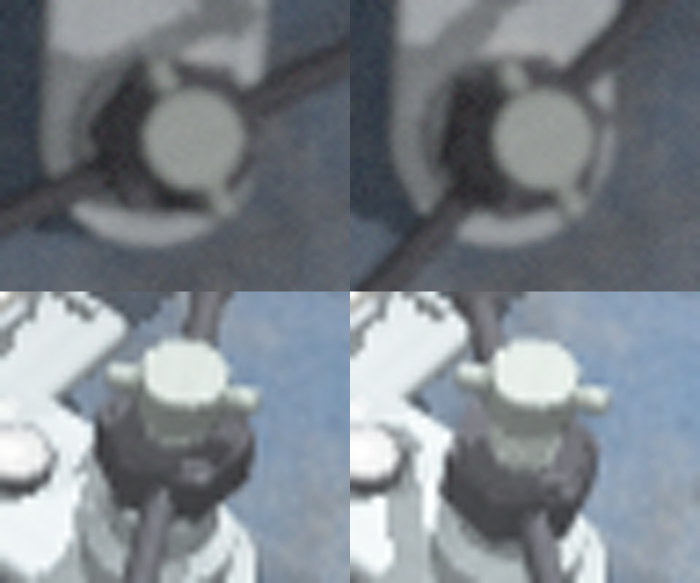

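Before and after views match at the bar and head: the bar is at the same pixels, and only the nut has turned and sunk. Handing in.

```bash
python3 -c "
from rig import bot,status
print(bot.hand_in(),status.read_state()['time_s'])"
```

```text
the job is handed in; nothing more can be done
the job is handed in; nothing more can be done
```

I ran the jam nut down clockwise with shut fingers on one arm until it stopped dead on the boss. I then nipped it up, backed off, and handed the job in at about 17.6 s.

- **Seating:** The arm turned 338.8° in all, against 338.4° predicted from the start angle. The arms sank about 11.3 mm, which matches that turn at 12 mm a turn.
- **Nip force:** This came out above the 10 N you asked for. The last reading was about 17–18 N (17 N along the push), taken perhaps a little nearer the screw than 55 mm. The force turned partly sideways to the push, so friction on the finger is in that figure.
- **Cross bar:** Before and after pictures show it in the same place. I did not save the first depth data, so this check is by picture only.
- **Well plate:** It shows unmoved, within the 1–2 px noise of the network's outlines.
- **Robot:** It is clear of everything, with no force on the tool beyond sensor noise.

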